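# Square up a crooked tray stack and slide it under the height gauge

### The job

The blue parts tray has been put down crookedly on the grey one: nudge it until all four of its feet drop into the grey tray's corner sockets, so that the two lock together and the blue tray sits flat and fully down. Then slide the locked pair along the table between the posts of the wooden height gauge and leave it standing there, centred under the red bar, without bumping the gauge. Keep the trays level so that no parts spill, and leave the other things on the table where they are.

Things in the scene. Friction and masses are not known exactly. Their poses are not given: they have to be found in the camera images.
- upper_tray: Blue stacking tray, loose, 0.2 kg, 160 (its x) x 120 (its y) x 37 mm high over its feet. Origin: centre of its underside at the foot bottoms; z up. Flat upright outer faces from 7 to 37 mm up. Ends (|x| 42 to 80 mm) are solid blocks; between them an open well with 4 mm side walls holds small parts below the rim. Seated: x, y, yaw as the grey tray, origin 30 mm above the grey tray's.
- blue_foot (a point): Bottom centre of the blue tray's foot at its x = 58, y = 37 mm; the others at x = +-58, y = +-37. Tapered round feet 7 mm tall, 12 mm across below, 19 mm above. At first they stand on the grey tray's flat ends beside the sockets: blue origin 37 mm above the grey one's, 9 to 13 mm off along grey +x, up to 12 mm off along grey y, turned up to 0.1 rad.
- lower_tray: Grey stacking tray, loose, 0.6 kg with its steel stock, on the table under the blue one: same shape, size, origin and axes as the blue tray. Its x points away from the robot, within 0.25 rad. The pair is 67 mm high when locked, 74 mm when not. Push the blue tray gently sideways and it slides on the grey one while the grey one stays put on the table.
- grey_socket (a point): Centre of the mouth of the grey tray's socket at its x = 58, y = 37 mm, in the flat top of the end block, 37 mm above its origin; the others at x = +-58, y = +-37. Square, 21 mm wide, 8 mm deep; they take the blue feet with 1 mm of play once home. A foot starts to drop in when its centre is within about 4 mm of the socket's.
- gauge: Height gauge, fixed: red bar along its x on two wooden posts at x = +-131 mm (22 mm wide in x, 30 mm in y; 240 mm clear between them), each on a foot strip 90 mm long in y, 22 mm wide, 8 mm high. Origin on the table under the bar's middle; x points away from the robot within 0.12 rad; things pass under along its y. It stands about 0.3 m to the left or right of the trays.
- bar_mid (a point): Middle of the underside of the gauge's red bar, 71 mm above the table. The bar is 24 mm wide (gauge y) and 14 mm high, its top 85 mm above the table.
- glue_bottle: Bystander: white glue bottle with an orange cap, 44 mm across, 110 mm tall. Origin: on its underside. Leave it alone.
- black_jar: Bystander: black jar, 72 mm across, 85 mm tall. Origin: on its underside. Leave it alone.
- wire_spool: Bystander: yellow spool of copper wire, 60 mm across, 26 mm tall, lying flat. Origin: on its underside. Leave it alone.
- tape_measure: Bystander: red tape-measure case, about 65 x 60 x 35 mm. Origin: on its underside. Leave it alone.
- pliers: Bystander: pliers with red handles lying flat, about 160 mm long, 14 mm high. Origin: on its underside. Leave it alone.
Not all that is in view belongs to the job. Several things have the shape of the upper_tray; the one meant has the colours described above.

How it is judged:
By the outcome, as a careful person would: the job done as asked, in the order asked, and still so for the second after the job is handed in, with the robot touching nothing.
It also fails if it takes over 64 s, if anything falls off the work surface, if the arm or the gripper's body presses on something with over 40 N, if the wrist force passes 120 N, or if a joint passes its speed limit or range.

### The arm

A 6-joint arm with a two-finger parallel gripper is mounted at the origin on the work surface. World frame = base frame: x ahead of the robot, y to its left, z up, the work surface at z = 0. Lengths are in m, angles in degrees, forces in N, time in s.
With the tool pointing down it reaches from about 0.4 to 0.825 m from the base axis. Payload 7 kg.
Tool frame: the origin (TCP) lies at the very end of the fingers, on their centre line; the grasp point (between the pads) lies 19 mm behind it (r.grasp_offset is the z of the grasp point in the tool frame, in m); z points along the fingers, y is the direction in which the jaws open and shut (so a half turn about z gives the same grasp; the last joint's range is limited). The gripper opens to 88 mm and grips with 3 to 60 N. Pads are 19 mm wide; open, the fingers measure 130 mm over their backs; the gripper's body (78 mm by 193 mm) begins 47 mm behind the grasp point.
Start: joints at [81.079, 20.546, 0.682, 0, -70.136, -16.507], TCP at [0.29, 0.61, 0.227] pointing down, gripper open.
Joint ranges: [-176.03, 176.03], [-82.01, 121.73], [-58.28, 71.71], [-173.87, 95.51], [-174.79, -0.11], [-173.66, 173.66]. Speed limits (degrees/s): [136.94, 136.94, 172.46, 180, 180, 180].

### API

Orientations are given as [roll, pitch, yaw] about the fixed x, y, z axes, in that order (R = Rz(yaw) Ry(pitch) Rx(roll)).
In Python, from plant import r, capture, calibration, order gives the robot as it stands.
- The arm moves only by the tool servo_tool, never from a script. Its arguments are lists of equal length, an entry for each row: "grip": the closure, from -1 (fully open) to 1 (shut), so that 0 is half open; "translation": the shift along the tool's x, y, z in m, a list of three; "turn": the turn about the tool's z in rad. A call has 1 to 10 rows; each row is the pose to reach, as a shift and turn from the pose commanded when the call began, along the tool's axes at that moment; what a row does not reach only later rows make up. A row lasts 1/12 s, in which the tool goes at most 41.7 mm and 7.16 degrees, less where a joint would pass 70% of its speed; a pose out of reach is approached as far as the arm can. A call with a gripper value outside its range is refused whole. The fingers move at their own pace and stop on an object; "newtons" is the grip in N (left out, the last holds). Time passes only in rows, so rows that repeat a pose let the fingers close. It gives the time, the measured TCP pose, the force and the opening at its end, in the units of the state.
- r.get_state(): the state, without advancing time (a new reading comes with each control period).
- capture(name): name is "side" or "top" or "wrist"; returns (picture, depth): 420x560x3 uint8, blue, green, red; 420x560 float32, m along the optical axis (not along the pixel's ray), 0 where there is no reading.
- calibration(name): a dict with "fx", "fy", "cx", "cy" (pixels), "view" (4x4, takes a point from world to camera coordinates). Camera axes: x right, y up, looking along -z (the intrinsics and any distortion apply to the point x, -y, -z); pixel columns grow to the right and rows downward; lengths in m; the calibration is good to about 2 mm. The wrist camera is an equidistant fisheye: a pixel r from the principal point sees the ray r / f radians off the axis. A picture is of the moment at which its call begins: read the wrist's pose just before it. calibration takes no time and is no camera call; for the wrist camera it gives the pose at the moment of the call.
- order.close_job(): hands the job in, once; it reports no verdict.
The state is a dict: "time_s": time; "joints": joint angles; "qd": joint speeds; "joint_torque": joint torques, N m; "tcp_pos": TCP position; "eef_rot": TCP orientation; "contact_force": force on the tool from outside, world axes, zero at the start; "moment": the same for the moment, N m; "gripper_width": finger opening in m.
Only numpy, scipy, OpenCV 4.12 (cv2) and the standard library are available. Lean on these libraries where they do the work, as an engineer would, in place of code of your own. Each camera call takes 0.05 s, during which the arm holds its last target.

## Working session

There is one attempt and no reset: what is moved stays moved. The work goes in short steps, Python scripts to look and compute and a tool call to move; the robot and the scene stay as the last step left them, time stands still between calls to the robot, and variables do not carry over. Pictures are saved under pics/ and viewed, and the job is handed in when it is done.

Besides the shell and the picture viewer there is one more tool, called after "Emit:" as name(argument=value, ...) on one line, values as JSON. servo_tool: Moves the arm, as the interface text tells. Its arguments: {"type":"object","properties":{"grip":{"type":"array","items":{"type":"number"}},"translation":{"type":"array","items":{"type":"array","items":{"type":"number"}}},"turn":{"type":"array","items":{"type":"number"}},"newtons":{"type":"number"}},"required":["grip","translation","turn"]}

```bash
ls; mkdir -p pics
python3 - <<'E'
from plant import r,capture,calibration,order
import cv2,numpy as np
print(r.get_state())
for n in("top","side"):
    p,d=capture(n);cv2.imwrite(f"pics/{n}0.png",p);np.save(f"{n}0.npy",d)
    print(n,calibration(n))
E
```

```text
pics
{'time_s': 0.0, 'joints': array([ 8.10792096e+01,  2.05909341e+01,  6.34383270e-01, -2.10359724e-02,
       -7.01342905e+01, -1.65068160e+01]), 'qd': array([-0.02013588,  0.00266253, -0.03652016,  0.03394022,  0.03563556,
       -0.03208099]), 'joint_torque': array([-2.02747979e-03, -5.82716238e+01,  2.93054706e+01,  6.99694276e+00,
        6.95110793e-03, -1.55839580e-04]), 'tcp_pos': array([0.28963663, 0.60917217, 0.22563008]), 'eef_rot': array([ 1.79907283e+02, -6.85315359e-03, -2.54347649e+01]), 'contact_force': array([-0.25058314, -0.65851739, -0.48069766]), 'moment': array([-0.04694637, -0.00461629,  0.03973526]), 'gripper_width': 0.08762734457647876}
top {'fx': 394.17478804896854, 'fy': 394.17478804896854, 'cx': 276.0100250936802, 'cy': 205.29005030855896, 'view': array([[ 1.83780829e-02, -9.99831034e-01,  3.87582487e-04,
         1.26477139e-02],
       [ 9.80746287e-01,  1.81026590e-02,  1.94445400e-01,
        -5.25803593e-01],
       [-1.94419562e-01, -3.19341360e-03,  9.80913266e-01,
        -1.17568718e+00],
       [ 0.00000000e+00,  0.00000000e+00,  0.00000000e+00,
         1.00000000e+00]])}
side {'fx': 428.63416049242, 'fy': 428.63416049242, 'cx': 278.15394019546585, 'cy': 216.30822266427845, 'view': array([[ 0.90713451, -0.42012417, -0.02454934, -0.48825399],
       [ 0.25383515,  0.49968895,  0.82817792, -0.20396853],
       [-0.33567053, -0.75750026,  0.55992737, -0.98326114],
       [ 0.        ,  0.        ,  0.        ,  1.        ]])}
```

View pics/top0.png

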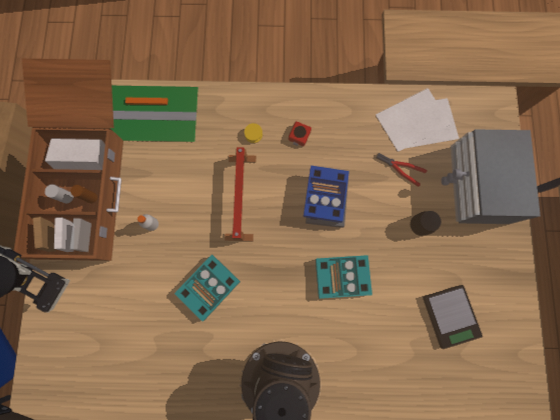

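View pics/side0.png

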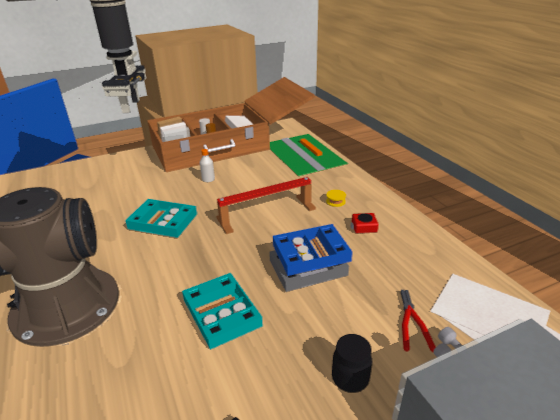

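```bash
cat > h.py <<'E'
import numpy as np,cv2
from plant import r,capture,calibration,order
def cam(c):
    V=np.array(c["view"]);return V[:3,:3],V[:3,3],-V[:3,:3].T@V[:3,3]
def rays(c,uv,fish=False):
    uv=np.atleast_2d(uv).astype(float);R,t,C=cam(c)
    x=(uv[:,0]-c["cx"])/c["fx"];y=(uv[:,1]-c["cy"])/c["fy"]
    if fish:
        th=np.hypot(x,y);s=np.where(th>1e-9,np.sin(th)/np.maximum(th,1e-9),1)
        d=np.stack([x*s,-y*s,-np.cos(th)],1)
    else: d=np.stack([x,-y,-np.ones(len(x))],1)
    return C,d@R
def onplane(c,uv,z,fish=False):
    C,d=rays(c,uv,fish);return C+d*((z-C[2])/d[:,2])[:,None]
def cloud(c,dep,fish=False):
    h,w=dep.shape;u,v=np.meshgrid(np.arange(w),np.arange(h));uv=np.stack([u.ravel(),v.ravel()],1)
    R,t,C=cam(c);x=(uv[:,0]-c["cx"])/c["fx"];y=(uv[:,1]-c["cy"])/c["fy"]
    if fish:
        th=np.hypot(x,y);k=np.where(th>1e-9,np.tan(th)/np.maximum(th,1e-9),1);x=x*k;y=y*k
    d=np.stack([x,-y,-np.ones(len(x))],1)
    return (C+(d@R)*dep.reshape(-1,1)).reshape(h,w,3)
E
python3 - <<'E'
from h import *
for n,box in(("top",(215,150,150,110)),("side",(250,160,160,140))):
    p=cv2.imread(f"pics/{n}0.png");d=np.load(f"{n}0.npy");c=calibration(n)
    print(n,"C",cam(c)[2])
    P=cloud(c,d);hsv=cv2.cvtColor(p,cv2.COLOR_BGR2HSV)
    blue=(cv2.inRange(hsv,(105,120,40),(130,255,255))>0)
    red=(cv2.inRange(hsv,(0,150,60),(8,255,255))>0)|(cv2.inRange(hsv,(172,150,60),(180,255,255))>0)
    m=blue&(np.abs(P[...,0]-.55)<.2)&(np.abs(P[...,1]+.1)<.2)
    q=P[m&(P[...,2]>.06)];print(np.percentile(q,[1,50,99],axis=0))
    hull=cv2.minAreaRect(q[:,:2].astype(np.float32));print("blue",hull)
    g=red&(P[...,2]>.04)&(P[...,2]<.12);q=P[g];print("red",len(q),np.percentile(q,[1,50,99],axis=0))
    print(cv2.minAreaRect(q[:,:2].astype(np.float32)))
    x,y,w,h=box
    cv2.imwrite(f"pics/{n}0c.png",cv2.resize(p[y:y+h,x:x+w],None,fx=5 if n=="top" else 4,fy=5 if n=="top" else 4,interpolation=cv2.INTER_CUBIC))
E
```

```text
top C [0.28687089 0.01840956 1.25548234]
[[ 0.48182845 -0.1959717   0.06112056]
 [ 0.54034065 -0.12998788  0.07282092]
 [ 0.64548623 -0.06639455  0.07832905]]
blue ((0.563389778137207, -0.13141542673110962), (0.11666900664567947, 0.1593565046787262), 82.1832046508789)
red 661 [[0.42094285 0.12506477 0.07456119]
 [0.5582837  0.13789312 0.08414574]
 [0.69813459 0.14989952 0.08950022]]
((0.5615962743759155, 0.13882586359977722), (0.027563339099287987, 0.28296715021133423), 89.75933837890625)
side C [ 0.16463464 -0.84802705  0.70749074]
[[ 0.48134509 -0.20127228  0.0604171 ]
 [ 0.56320295 -0.14397572  0.07313938]
 [ 0.64515592 -0.06817252  0.07668493]]
blue ((0.5656529068946838, -0.1335347294807434), (0.1258905529975891, 0.16040173172950745), 82.43439483642578)
red 766 [[0.42199636 0.12187106 0.0705378 ]
 [0.55369028 0.12895304 0.08413377]
 [0.70121493 0.14993448 0.08800792]]
((0.590133786201477, 0.07710124552249908), (0.25266528129577637, 0.282675564289093), 27.558122634887695)
```

Run:
```python
from h import *
p,d=capture("wrist");cv2.imwrite("pics/w0.png",p);c=calibration("wrist");print(c,r.get_state()["eef_rot"])
```

```text
{'fx': 325.19226210127806, 'fy': 325.19226210127806, 'cx': 276.5957162892473, 'cy': 217.35288813244776, 'view': array([[-0.42896804, -0.90331877,  0.00127147,  0.67432879],
       [ 0.85878641, -0.4082562 , -0.30953638,  0.03945074],
       [ 0.2801291 , -0.1316893 ,  0.95088675, -0.39353967],
       [ 0.        ,  0.        ,  0.        ,  1.        ]])} [ 1.79928447e+02 -8.34229318e-03 -2.54305151e+01]
```

View pics/top0c.png

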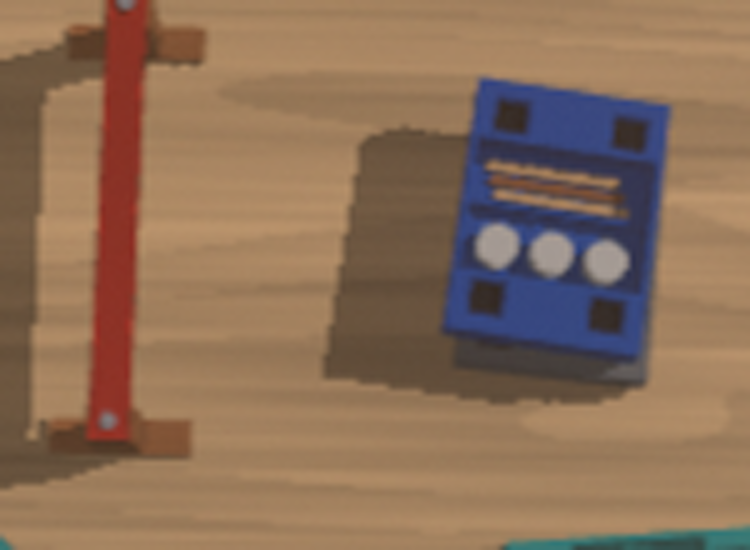

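View pics/side0c.png

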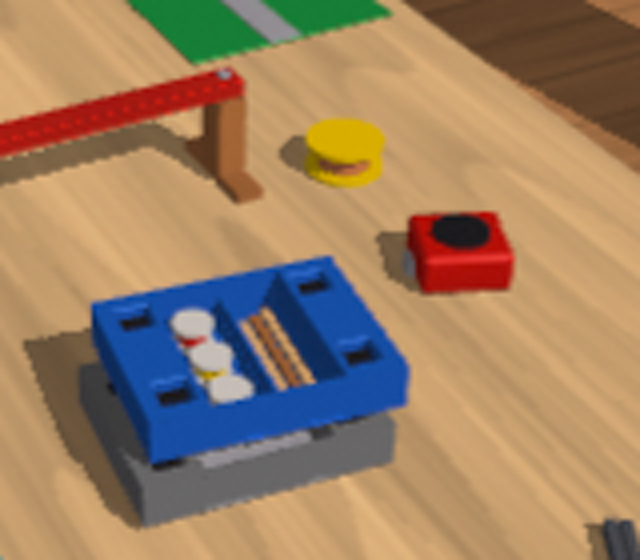

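View pics/w0.png

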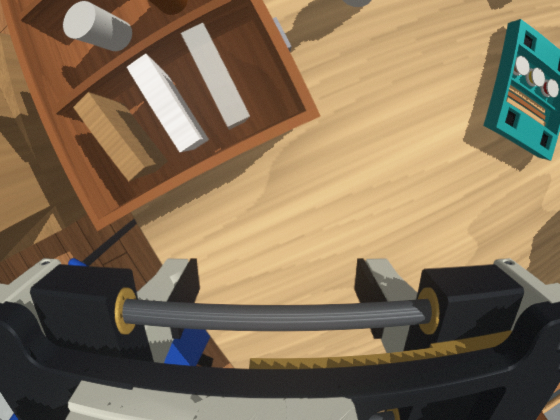

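```bash
cat >> h.py <<'E'
def meas(n,p,d,zt,ctr,fish=False,r0=.13):
    """blue tray pose from outline + dark sockets on plane zt"""
    c=calibration(n);P=cloud(c,d,fish);hsv=cv2.cvtColor(p,cv2.COLOR_BGR2HSV)
    return c,P,hsv
def fitrect(pts):  # four pts at (+-58,+-37) -> centre,yaw
    pts=np.array(pts)[:,:2];m=pts.mean(0)
    M=np.array([[sx*.058,sy*.037] for sx in(1,-1) for sy in(1,-1)])
    from scipy.optimize import linear_sum_assignment
    A=np.eye(2);best=None
    for y0 in np.radians(np.arange(-30,31,10)):
        R=np.array([[np.cos(y0),-np.sin(y0)],[np.sin(y0),np.cos(y0)]])
        D=np.linalg.norm((pts-m)[:,None]-(M@R.T)[None],axis=2);i,j=linear_sum_assignment(D)
        if best is None or D[i,j].sum()<best[0]: best=(D[i,j].sum(),j)
    Q=M[best[1]];a=pts-m
    yaw=np.arctan2((Q[:,0]*a[:,1]-Q[:,1]*a[:,0]).sum(),(Q*a).sum())
    R=np.array([[np.cos(yaw),-np.sin(yaw)],[np.sin(yaw),np.cos(yaw)]])
    return m,np.degrees(yaw),np.linalg.norm(a-Q@R.T,axis=1)*1e3
def bluesockets(c,p,z,fish=False,ctr=(.5635,-.1325),rad=.1):
    hsv=cv2.cvtColor(p,cv2.COLOR_BGR2HSV)
    blue=cv2.inRange(hsv,(105,100,30),(130,255,255))
    n,l,s,ce=cv2.connectedComponentsWithStats(blue)
    h,w=blue.shape;best=None
    for i in range(1,n):
        if s[i,4]<200: continue
        q=onplane(c,ce[i],z,fish)[0]
        if np.hypot(*(q[:2]-ctr))<.06 and (best is None or s[i,4]>s[best,4]): best=i
    m=(l==best).astype(np.uint8)
    cn,hi=cv2.findContours(m,cv2.RETR_CCOMP,cv2.CHAIN_APPROX_NONE)
    out=[]
    for k,cc in enumerate(cn):
        if hi[0][k][3]<0: continue
        M=cv2.moments(cc)
        if M["m00"]<8: continue
        uv=(M["m10"]/M["m00"],M["m01"]/M["m00"]);pts=onplane(c,cc[:,0,:],z,fish)
        (x,y),(a,b),_=cv2.minAreaRect((pts[:,:2]*1e3).astype(np.float32))
        out.append((uv,onplane(c,uv,z,fish)[0],a,b))
    return m,out
E
python3 - <<'E'
from h import *
for n in("top","side"):
    p=cv2.imread(f"pics/{n}0.png");d=np.load(f"{n}0.npy");c=calibration(n)
    m,o=bluesockets(c,p,.074)
    for q in o: print(n,np.round(q[0],1),np.round(q[1],4),round(q[2],1),round(q[3],1))
    P=cloud(c,d)
    hsv=cv2.cvtColor(p,cv2.COLOR_BGR2HSV)
    g=(hsv[...,1]<60)&(np.hypot(P[...,0]-.56,P[...,1]+.13)<.14)&(P[...,2]>.008)&(P[...,2]<.05)
    q=P[g];print(n,"grey",len(q))
    np.save(f"g_{n}.npy",q)
    print(cv2.minAreaRect(q[:,:2].astype(np.float32)))
C=cam(calibration("wrist"))[2];s=r.get_state();y=np.radians(s["eef_rot"][2]);print("wcam",C-s["tcp_pos"], "toolx",np.cos(y),np.sin(y))
E
```

```text
top [336.  212.7] [ 0.5013 -0.1607  0.074 ] 24.4 25.1
top [311.8 209.1] [ 0.5112 -0.0871  0.074 ] 25.0 24.4
top [314.2 191.9] [ 0.5652 -0.0943  0.074 ] 37.3 10.7
top [327.6 192.4] [ 0.5644 -0.1356  0.074 ] 113.3 88.3
top [340.5 176.3] [ 0.6163 -0.1761  0.074 ] 25.4 26.6
top [317.  172.9] [ 0.6258 -0.1033  0.074 ] 25.9 24.9
top grey 303
((0.5446531772613525, -0.138104647397995), (0.1202666237950325, 0.14754821360111237), 83.85385131835938)
side [292.9 258.6] [ 0.5017 -0.164   0.074 ] 17.4 14.0
side [339.2 248.6] [ 0.616  -0.1799  0.074 ] 11.4 14.4
side [282.7 240.3] [ 0.5104 -0.0905  0.074 ] 14.6 11.9
side [301.8 248.6] [ 0.537  -0.1404  0.074 ] 97.5 34.2
side [318.6 247.1] [ 0.5753 -0.1533  0.074 ] 85.4 29.3
side [326.9 231.1] [ 0.6254 -0.1062  0.074 ] 13.2 12.0
side grey 1154
((0.5578839778900146, -0.1421668529510498), (0.12277215719223022, 0.16875499486923218), 84.3343734741211)
wcam [ 0.07593123 -0.03586125  0.15971877] toolx 0.9031067187938101 -0.4294161786303328
```

Emit:
servo_tool(grip=[0,0,0,0,0,0,0,0,0,0], translation=[[0.27,0.265,-0.015],[0.27,0.265,-0.015],[0.27,0.265,-0.015],[0.27,0.265,-0.015],[0.27,0.265,-0.015],[0.27,0.265,-0.015],[0.27,0.265,-0.015],[0.27,0.265,-0.015],[0.27,0.265,-0.015],[0.27,0.265,-0.015]], turn=[1.127,1.127,1.127,1.127,1.127,1.127,1.127,1.127,1.127,1.127], newtons=10)

```text
time_s: 0.98
tcp_pos: [0.4205, 0.2493, 0.242]
eef_rot: [180.0, -0.0, -90.6]
contact_force: [-0.3, -0.2, -0.2]
gripper_width: 0.0439
```

Emit:
servo_tool(grip=[0,0,0,0,0,0,0,0,0,0], translation=[[0.37,-0.13,-0.01],[0.37,-0.13,-0.01],[0.37,-0.13,-0.01],[0.37,-0.13,-0.01],[0.37,-0.13,-0.01],[0.37,-0.13,-0.01],[0.37,-0.13,-0.01],[0.37,-0.13,-0.01],[0.37,-0.13,-0.01],[0.37,-0.13,-0.01]], turn=[0,0,0,0,0,0,0,0,0,0])

```text
time_s: 1.82
tcp_pos: [0.5506, -0.1196, 0.2512]
eef_rot: [180.0, -0.0, -90.1]
contact_force: [0.4, 0.3, -0.2]
gripper_width: 0.0437
```

Run:
```python
from h import *
import pickle
print(r.get_state()["tcp_pos"],r.get_state()["qd"])
c=calibration("wrist");p,d=capture("wrist");cv2.imwrite("pics/w1.png",p);pickle.dump((c,p,d),open("w1.pkl","wb"))
```

```text
[ 0.55062806 -0.11960916  0.25118121] [-19.79427424   8.99468005  11.30858807  -0.84068502  -2.70739357
  18.06413767]
```

View pics/w1.png

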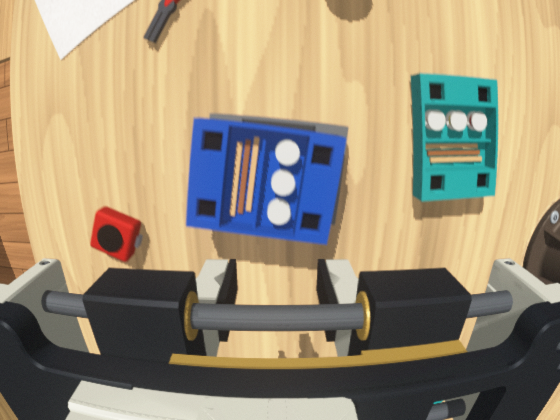

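Emit:
servo_tool(grip=[0,0,0,0,0,0,0,0], translation=[[0.1,0.11,0.08],[0.1,0.11,0.08],[0.1,0.11,0.08],[0.1,0.11,0.08],[0.1,0.11,0.08],[0.1,0.11,0.08],[0.1,0.11,0.08],[0.1,0.11,0.08]], turn=[0,0,0,0,0,0,0,0])

```text
time_s: 2.53
tcp_pos: [0.4412, -0.2154, 0.1723]
eef_rot: [-179.9, -0.0, -90.0]
contact_force: [0.1, 0.6, -0.2]
gripper_width: 0.0437
```

Run:
```python
from h import *
import pickle
print(r.get_state()["tcp_pos"],r.get_state()["qd"].round(2))
c=calibration("wrist");p,d=capture("wrist");cv2.imwrite("pics/w2.png",p);pickle.dump((c,p,d),open("w2.pkl","wb"))
print(cam(c)[2])
```

```text
[ 0.44116018 -0.21536773  0.17229279] [ 0.54  0.05  0.11 -0.09  0.07  0.09]
[ 0.4406185  -0.29955596  0.33204187]
```

View pics/w2.png

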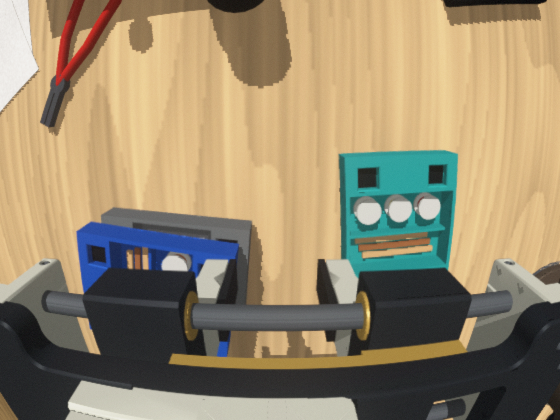

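Run:
```python
from h import *
import pickle
c,p,d=pickle.load(open("w2.pkl","rb"))
P=cloud(c,d,True);hsv=cv2.cvtColor(p,cv2.COLOR_BGR2HSV)
def info(u,v): print((u,v),P[v,u].round(4),hsv[v,u])
for u,v in[(110,217),(180,221),(240,226),(245,250),(200,225),(160,150),(100,250),(200,250)]: info(u,v)
cr=p[190:300,60:280];cv2.imwrite("pics/w2c.png",cv2.resize(cr,None,fx=3.6,fy=3.6,interpolation=cv2.INTER_CUBIC))
cv2.imwrite("pics/w2s.png",cv2.resize(hsv[190:300,60:280,1],None,fx=3.6,fy=3.6,interpolation=cv2.INTER_NEAREST))
c1,p1,_=pickle.load(open("w1.pkl","rb"))
m,o=bluesockets(c1,p1,.074,True)
for q in o: print(np.round(q[0],1),np.round(q[1],4),round(q[2],1),round(q[3],1))
```

```text
(110, 217) [ 0.6147 -0.2041  0.0383] [ 75   4 114]
(180, 221) [ 0.5377 -0.1981  0.0325] [  0   0 104]
(240, 226) [ 0.4772 -0.1921  0.0295] [ 23  10 107]
(245, 250) [ 0.4721 -0.1701  0.0384] [ 70   7 113]
(200, 225) [ 0.516  -0.1956  0.0371] [ 60   5 110]
(160, 150) [ 0.5642 -0.267   0.0026] [ 17 102 215]
(100, 250) [ 0.6161 -0.1791  0.0673] [150  16  31]
(200, 250) [ 0.5088 -0.1847  0.0729] [111 189 158]
[309.9 220.7] [ 0.5135 -0.0904  0.074 ] 17.3 19.1
[206.4 207.3] [ 0.627 -0.106  0.074] 18.1 19.3
[278.5 211.4] [ 0.548 -0.101  0.074] 34.0 27.2
[282.7 182.5] [ 0.5436 -0.133   0.074 ] 27.5 31.5
[321.1 154.5] [ 0.5036 -0.1631  0.074 ] 18.8 19.5
[287.1 152.1] [ 0.5391 -0.1654  0.074 ] 27.0 30.5
[243.8 175.7] [ 0.5846 -0.1406  0.074 ] 91.9 26.6
[212.4 140.2] [ 0.6169 -0.1789  0.074 ] 19.1 20.0
```

View pics/w2c.png

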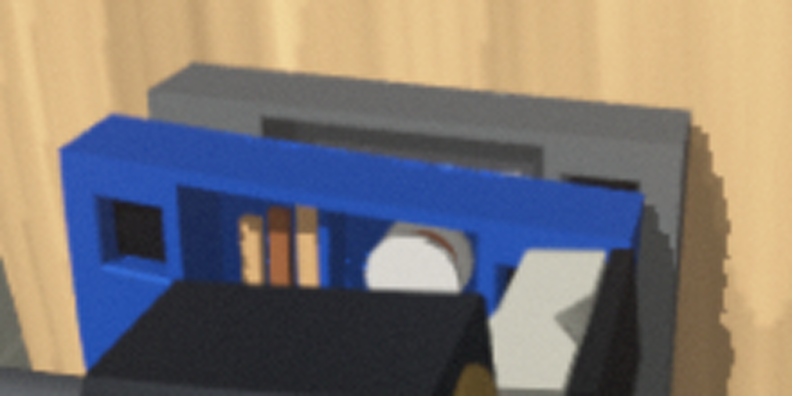

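Run:
```python
from h import *
import pickle
c,p,d=pickle.load(open("w2.pkl","rb"))
A=onplane(c,[(101.7,215.6),(251.1,228.9),(246.7,299)],.037,True)
B=onplane(c,[(112.8,207.2),(251.7,221.1)],.007,True)
print(A.round(4),B.round(4))
e=A[0]-A[1];print("len",np.hypot(*e[:2]),"yaw",np.degrees(np.arctan2(e[1],e[0])));e=B[0]-B[1];print("len",np.hypot(*e[:2]),"yaw",np.degrees(np.arctan2(e[1],e[0])))
e=A[2]-A[1];print("-x edge yaw",np.degrees(np.arctan2(e[1],e[0]))-90)
c1,p1,_=pickle.load(open("w1.pkl","rb"))
m,o=bluesockets(c1,p1,.074,True)
print("blue w1",fitrect([o[i][1] for i in(0,1,4,7)]))
for n,ix in(("top",(0,1,4,5)),("side",(0,1,2,5))):
    p=cv2.imread(f"pics/{n}0.png");m,o=bluesockets(calibration(n),p,.074);print(n,fitrect([o[i][1] for i in ix]))
# grey by depth side line
q=np.load("g_side.npy")
c=calibration("side")
```

```text
[[ 0.6258 -0.2052  0.037 ]
 [ 0.4656 -0.1918  0.037 ]
 [ 0.4727 -0.1119  0.037 ]] [[ 0.6275 -0.2057  0.007 ]
 [ 0.4673 -0.1896  0.007 ]]
len 0.16077206107575043 yaw -4.7921517583701965
len 0.1610188200516484 yaw -5.722524148040662
-x edge yaw -5.098413796188694
blue w1 (array([ 0.56523992, -0.13460601]), np.float64(-7.88089144930152), array([0.74050512, 0.79079471, 0.86731779, 0.77053107]))
top (array([ 0.56365584, -0.13180484]), np.float64(-7.741512350287231), array([0.11969184, 0.18643116, 0.24119958, 0.42727161]))
side (array([ 0.56335732, -0.13514277]), np.float64(-7.6103566763940265), array([0.74658862, 0.36255846, 0.45169854, 0.38289525]))
```

Run:
```python
from h import *
import pickle
c,p,d=pickle.load(open("w2.pkl","rb"))
B=onplane(c,[(91.1,221.9),(238.3,244.2)],.044,True)
print(B)
e=B[0]-B[1];print("len",np.hypot(*e[:2]),"yaw",np.degrees(np.arctan2(e[1],e[0])))
y=np.radians(-7.7);print("centre",B[:,:2].mean(0)+.06*np.array([-np.sin(y),np.cos(y)]))
s=onplane(c,[(77.2,231.7)],.074,True);print(s)
# gauge: red bar top from top view
p=cv2.imread("pics/top0.png");d=np.load("top0.npy");c=calibration("top");hsv=cv2.cvtColor(p,cv2.COLOR_BGR2HSV)
red=cv2.inRange(hsv,(0,150,60),(8,255,255))|cv2.inRange(hsv,(172,150,60),(180,255,255))
n,l,s,ce=cv2.connectedComponentsWithStats(red)
i=[i for i in range(1,n) if abs(ce[i][0]-239)<10 and s[i,4]>300][0]
v,u=np.nonzero(l==i);q=onplane(c,np.stack([u,v],1),.085)
print(cv2.minAreaRect((q[:,:2]*1e3).astype(np.float32)),s[i]);print(onplane(c,[(240,151),(236.5,234)],.085), q.mean(0))
```

```text
[[ 0.6364374  -0.20050439  0.044     ]
 [ 0.47780551 -0.17859082  0.044     ]]
len 0.16013831715249568 yaw -7.865119726251196
centre [ 0.56516062 -0.13008861]
[[ 0.63535716 -0.20058793  0.074     ]]
((561.1399536132812, 137.8424530029297), (26.3754825592041, 282.1803894042969), 89.61430358886719) [232 147  13  91 684]
[[0.68900904 0.13743279 0.085     ]
 [0.42936418 0.13849397 0.085     ]] [0.56005275 0.13808189 0.085     ]
```

Emit:
servo_tool(grip=[-0.3,-0.3,-0.3,-0.3,-0.3,-0.3,-0.3,-0.3,-0.3,-0.3], translation=[[-0.172,-0.125,0],[-0.172,-0.125,0],[-0.172,-0.125,0],[-0.172,-0.125,0],[-0.172,-0.125,0],[-0.172,-0.125,0],[-0.172,-0.125,0.04],[-0.172,-0.125,0.07],[-0.172,-0.125,0.07],[-0.172,-0.125,0.07]], turn=[0.091,0.091,0.091,0.091,0.091,0.091,0.091,0.091,0.091,0.091])

```text
time_s: 3.42
tcp_pos: [0.5645, -0.0432, 0.1009]
eef_rot: [179.8, -0.1, -95.1]
contact_force: [0.1, 0.3, 2.0]
gripper_width: 0.0569
```

Run:
```python
from h import *
import pickle
print(r.get_state()["tcp_pos"],r.get_state()["eef_rot"],r.get_state()["contact_force"])
c=calibration("wrist");p,d=capture("wrist");cv2.imwrite("pics/w3.png",p);pickle.dump((c,p,d),open("w3.pkl","wb"))
p,d=capture("side");cv2.imwrite("pics/s3.png",p)
```

```text
[ 0.56452641 -0.04317806  0.10089014] [ 1.79830099e+02 -8.23680473e-02 -9.51295511e+01] [0.06690997 0.31989489 2.00023142]
```

View pics/w3.png

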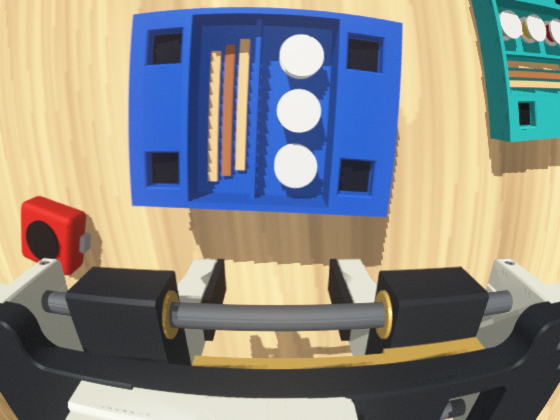

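View pics/s3.png

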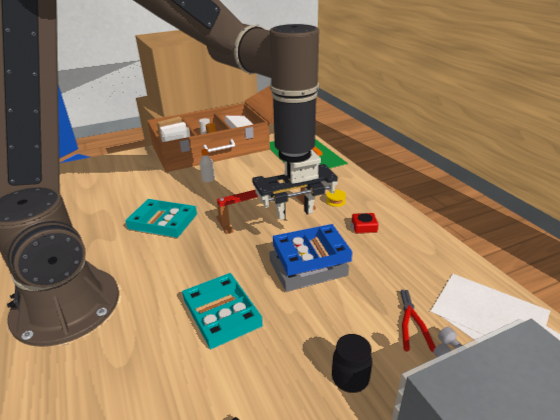

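Run:
```python
from h import *
import pickle
c,p,d=pickle.load(open("w3.pkl","rb"))
m,o=bluesockets(c,p,.074,True)
o=[q for q in o if 12<q[2]<23 and 12<q[3]<23]
for q in o: print(np.round(q[0],1),np.round(q[1],4),round(q[2],1),round(q[3],1))
B=onplane(c,[(132,206),(388,216),(136,15),(402,24)],.074,True);print(B.round(4));print(B.mean(0),np.degrees(np.arctan2(*(B[0]-B[1])[[1,0]])),np.degrees(np.arctan2(*(B[2]-B[3])[[1,0]])))
```

```text
[354.  175.5] [ 0.5138 -0.0884  0.074 ] 19.0 18.3
[164.5 167.6] [ 0.6263 -0.1039  0.074 ] 19.3 17.7
[362.6  54.7] [ 0.5041 -0.1598  0.074 ] 19.0 18.5
[166.6  48.4] [ 0.6164 -0.1752  0.074 ] 19.1 18.0
[[ 0.6532 -0.0824  0.074 ]
 [ 0.4921 -0.0611  0.074 ]
 [ 0.6347 -0.2015  0.074 ]
 [ 0.4772 -0.1799  0.074 ]]
[ 0.56430211 -0.13125334  0.074     ] -7.528476880884477 -7.8226144299144496
```

Emit:
servo_tool(grip=[-0.3,-0.3,-0.3,-0.3,-0.3,-0.3,-0.3,-0.3,-0.3,-0.3], translation=[[0,0,0.04],[0,0,0.079],[0,0,0.079],[0.008,0,0.079],[0.012,0,0.079],[0.014,0,0.079],[0.016,0,0.079],[0.018,0,0.079],[0.02,0,0.079],[0.022,0,0.079]], turn=[0,0,0,0,0,0,0,0,0,0])

```text
time_s: 4.35
tcp_pos: [0.5634, -0.0656, 0.0234]
eef_rot: [-179.9, 0.0, -95.2]
contact_force: [-1.2, 1.7, 0.7]
gripper_width: 0.057
```

Emit:
servo_tool(grip=[-0.3,-0.3,-0.3,-0.3], translation=[[0.0015,0,0],[0.003,0,0],[0.003,0,0],[0.003,0,0]], turn=[0,0,0,0])

```text
time_s: 4.68
tcp_pos: [0.5624, -0.0687, 0.0224]
eef_rot: [180.0, -0.0, -95.2]
contact_force: [-0.7, -0.4, -0.2]
gripper_width: 0.0569
```

Run:
```python
from h import *
import pickle
s=r.get_state();print(s["tcp_pos"],s["eef_rot"],s["contact_force"])
c=calibration("wrist");p,d=capture("wrist");cv2.imwrite("pics/w4.png",p);pickle.dump((c,p,d),open("w4.pkl","wb"))
m,o=bluesockets(c,p,.074,True)
o=[q for q in o if 12<q[2]<25 and 12<q[3]<25]
for q in o: print(np.round(q[0],1),np.round(q[1],4),round(q[2],1),round(q[3],1))
if len(o)==4: print(fitrect([q[1] for q in o]))
```

```text
[ 0.56241526 -0.06874121  0.02237931] [ 1.79968973e+02 -1.36936958e-02 -9.52222578e+01] [-0.69786457 -0.42414344 -0.24190915]
[311.4 151.3] [ 0.5439 -0.1396  0.074 ] 24.8 24.7
[96.7 65.2] [ 0.6168 -0.1808  0.074 ] 18.4 15.6
[412.4  58.1] [ 0.5058 -0.1706  0.074 ] 18.3 16.8
```

View pics/w4.png

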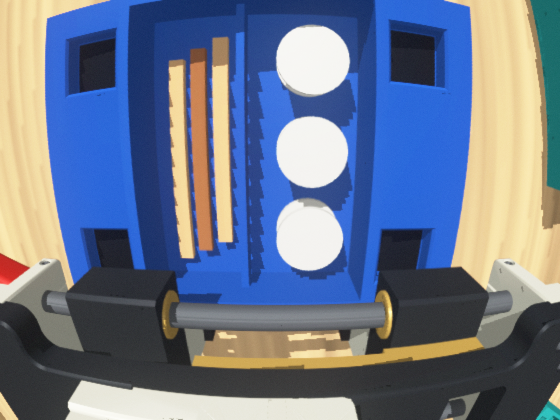

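Emit:
servo_tool(grip=[-0.3,-0.3], translation=[[0.001,0,0],[0.0015,0,0]], turn=[0,0])

```text
time_s: 4.9
tcp_pos: [0.5623, -0.0697, 0.0223]
eef_rot: [180.0, 0.0, -95.2]
contact_force: [-1.0, 4.3, 0.3]
gripper_width: 0.0574
```

Emit:
servo_tool(grip=[-0.3,-0.3], translation=[[0.001,0,0],[0.0015,0,0]], turn=[0,0])

```text
time_s: 5.07
tcp_pos: [0.5622, -0.0714, 0.0223]
eef_rot: [180.0, 0.0, -95.2]
contact_force: [-0.1, 3.7, -0.7]
gripper_width: 0.0568
```

Emit:
servo_tool(grip=[-0.3,-0.3,-0.3,-0.3,-0.3,-0.3,-0.3,-0.3,-0.3,-0.3], translation=[[-0.015,0,0],[-0.015,0,-0.04],[-0.015,0,-0.08],[-0.015,0,-0.09],[0.01,-0.03,-0.09],[0.03,-0.06,-0.09],[0.05,-0.09,-0.09],[0.069,-0.121,-0.09],[0.069,-0.121,-0.09],[0.069,-0.121,-0.09]], turn=[0,0,0,0.12,0.24,0.36,0.48,0.6,0.72,0.84])

```text
time_s: 5.9
tcp_pos: [0.6772, -0.1535, 0.1111]
eef_rot: [180.0, -0.1, -143.8]
contact_force: [-0.8, -0.1, -0.0]
gripper_width: 0.0567
```

Run:
```python
from h import *
import pickle
s=r.get_state();print(s["tcp_pos"],s["eef_rot"],s["contact_force"])
p,d=capture("side");cv2.imwrite("pics/s5.png",p[180:340,230:440].repeat(3,0).repeat(3,1))
c=calibration("top");print(onplane(c,[(300,132),(253,132),(290,138),(310,140)],.03).round(3))
```

```text
[ 0.6771559  -0.15354515  0.11107095] [ 1.79975363e+02 -1.13099568e-01 -1.43809138e+02] [-0.84531542 -0.11359147 -0.02924522]
[[ 0.777 -0.052  0.03 ]
 [ 0.774  0.103  0.03 ]
 [ 0.756 -0.019  0.03 ]
 [ 0.75  -0.085  0.03 ]]
```

View pics/s5.png

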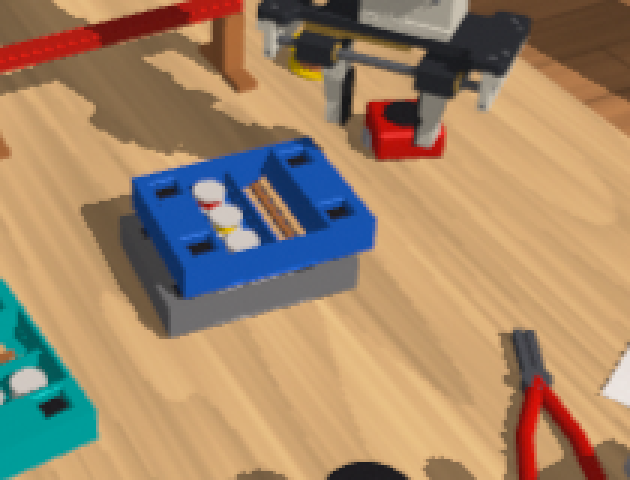

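Emit:
servo_tool(grip=[-0.3,-0.3,-0.3,-0.3,-0.3,-0.3,-0.3,-0.3,-0.3], translation=[[0,0,0],[0,0,0],[0,0,0],[0,0,0],[0,0,0],[0,0,0],[0,0,0.04],[0,0,0.09],[0,0,0.09]], turn=[0.731,0.731,0.731,0.731,0.731,0.731,0.731,0.731,0.731])

```text
time_s: 6.7
tcp_pos: [0.6719, -0.1511, 0.0163]
eef_rot: [180.0, -0.5, 174.9]
contact_force: [-2.7, -0.1, -1.6]
gripper_width: 0.0569
```

Run:
```python
from h import *
import pickle
s=r.get_state();print(s["tcp_pos"],s["eef_rot"],s["contact_force"])
c=calibration("wrist");p,d=capture("wrist");cv2.imwrite("pics/w6.png",p);pickle.dump((c,p,d),open("w6.pkl","wb"))
m,o=bluesockets(c,p,.074,True)
o=[q for q in o if 12<q[2]<25 and 12<q[3]<25]
for q in o: print(np.round(q[0],1),np.round(q[1],4),round(q[2],1),round(q[3],1))
if len(o)==4: print(fitrect([q[1] for q in o]))
```

```text
[ 0.67194628 -0.15109051  0.01627392] [179.99972916  -0.51905522 174.86018417] [-2.73744487 -0.10363431 -1.57618716]
[167.8 217.5] [ 0.6179 -0.1836  0.074 ] 17.2 17.6
[378.4 216.3] [ 0.6239 -0.1116  0.074 ] 16.5 17.4
```

View pics/w6.png

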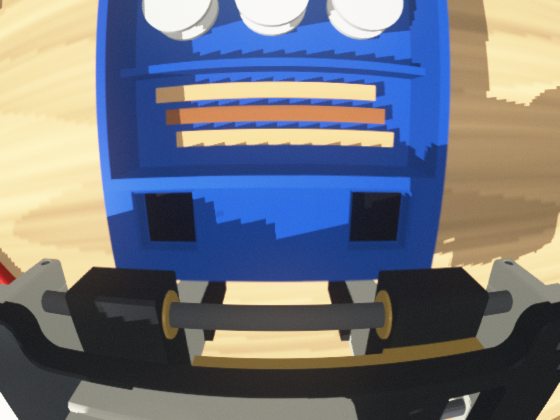

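Emit:
servo_tool(grip=[-0.3,-0.3,-0.3,-0.3,-0.3,-0.3,-0.3,-0.3,-0.3,-0.3], translation=[[0,0,-0.003],[0.008,0,-0.003],[0.014,0,-0.003],[0.017,0,-0.003],[0.02,0,-0.003],[0.022,0,-0.003],[0.024,0,-0.003],[0.026,0,-0.003],[0.028,0,-0.003],[0.028,0,-0.003]], turn=[0,0,0,0,0,0,0,0,0,0])

```text
time_s: 7.58
tcp_pos: [0.648, -0.1486, 0.0254]
eef_rot: [180.0, -0.1, 174.8]
contact_force: [0.1, 0.1, -1.0]
gripper_width: 0.0575
```

Run:
```python
from h import *
import pickle
s=r.get_state();print(s["tcp_pos"],s["eef_rot"],s["contact_force"])
c=calibration("wrist");p,d=capture("wrist");cv2.imwrite("pics/w7.png",p)
p,d=capture("side");cv2.imwrite("pics/s7.png",p[180:340,230:440].repeat(3,0).repeat(3,1))
```

```text
[ 0.64796177 -0.14862563  0.02538286] [ 1.79994654e+02 -5.50046711e-02  1.74764540e+02] [ 0.0747305   0.06305336 -0.9751984 ]
```

View pics/s7.png

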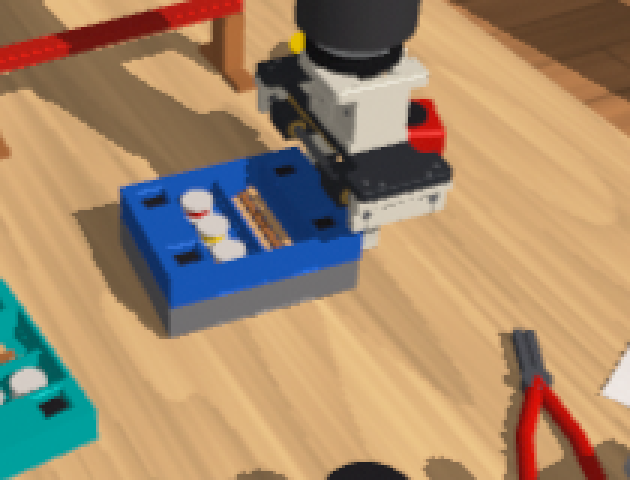

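Emit:
servo_tool(grip=[-0.3,-0.3,-0.3,-0.3,-0.3,-0.3,-0.3,-0.3,-0.3,-0.3], translation=[[-0.02,0,0],[-0.025,0,-0.03],[-0.025,0,-0.07],[-0.025,0,-0.1],[0,-0.03,-0.12],[0.03,-0.05,-0.12],[0.06,-0.07,-0.12],[0.096,-0.095,-0.12],[0.096,-0.095,-0.12],[0.096,-0.095,-0.12]], turn=[0,0,0,-0.12,-0.24,-0.36,-0.48,-0.6,-0.72,-0.84])

```text
time_s: 8.52
tcp_pos: [0.5419, -0.2357, 0.1458]
eef_rot: [180.0, -0.0, -136.9]
contact_force: [1.1, 0.4, 0.3]
gripper_width: 0.0572
```

Emit:
servo_tool(grip=[-0.6,-0.6,-0.6,-0.6,-0.6,-0.6,-0.6,-0.6], translation=[[0,0,0],[0,0,0],[0,0,0],[0,0,0],[0,0,0],[0,0,0],[0,0,0],[0,0,0]], turn=[-0.731,-0.731,-0.731,-0.731,-0.731,-0.731,-0.731,-0.731])

```text
time_s: 9.18
tcp_pos: [0.5441, -0.2345, 0.1452]
eef_rot: [179.9, 0.0, -95.4]
contact_force: [-0.5, -0.1, 0.5]
gripper_width: 0.0698
```

```bash
cat > look.py <<'E'
from h import *
import sys,pickle
k=sys.argv[1]
s=r.get_state();print(s["time_s"],s["tcp_pos"].round(4),s["eef_rot"].round(2),s["contact_force"].round(1))
c=calibration("wrist");p,d=capture("wrist");cv2.imwrite(f"pics/w{k}.png",p);pickle.dump((c,p,d),open(f"w{k}.pkl","wb"))
pt,dt=capture("top");cv2.imwrite(f"pics/t{k}.png",pt[120:270,180:380].repeat(4,0).repeat(4,1));cv2.imwrite(f"pics/tf{k}.png",pt)
ps,ds=capture("side");cv2.imwrite(f"pics/s{k}.png",ps[140:340,190:440].repeat(3,0).repeat(3,1))
ctr=np.array([float(sys.argv[2]),float(sys.argv[3])])
for n,cc,pp,f in(("wrist",c,p,True),("top",calibration("top"),pt,False),("side",calibration("side"),ps,False)):
    try:
        m,o=bluesockets(cc,pp,.067,f,ctr=ctr)
        lo,hi=(12,23) if f else (8,28)
        o=[q for q in o if lo<q[2]<hi and lo<q[3]<hi]
        if len(o)==4:print(n,fitrect([q[1] for q in o]))
        else:print(n,[(np.round(q[0],1),np.round(q[1],4)) for q in o])
    except Exception as e: print(n,"fail",e)
for n,dd,pp in(("top",dt,pt),("side",ds,ps)):
    P=cloud(calibration(n),dd);hsv=cv2.cvtColor(pp,cv2.COLOR_BGR2HSV)
    b=(cv2.inRange(hsv,(105,120,40),(130,255,255))>0)&(np.hypot(P[...,0]-ctr[0],P[...,1]-ctr[1])<.13)
    a=np.radians(-5);Q=P[b];gx=(Q[:,:2]-ctr)@[np.cos(a),np.sin(a)];gy=(Q[:,:2]-ctr)@[-np.sin(a),np.cos(a)]
    for sx in(1,-1):
        for sy in(1,-1):
            k=(sx*gx>.045)&(sy*gy>0)&(Q[:,2]>.05);print(n,sx,sy,k.sum(),np.median(Q[k,2]).round(4) if k.any() else None)
E
python3 look.py 8 .552 -.14
```

```text
9.1833 [ 0.5441 -0.2345  0.1452] [ 1.7995e+02  1.0000e-02 -9.5420e+01] [-0.5 -0.1  0.5]
wrist []
top []
side (array([ 0.55328233, -0.1453167 ]), np.float64(-5.2994552439905735), array([0.35143026, 0.33934158, 0.58154619, 0.45615916]))
top 1 1 0 None
top 1 -1 113 0.0657
top -1 1 9 0.6079
top -1 -1 23 0.0668
side 1 1 243 0.0667
side 1 -1 370 0.0665
side -1 1 211 0.067
side -1 -1 334 0.0661
```

View pics/s8.png

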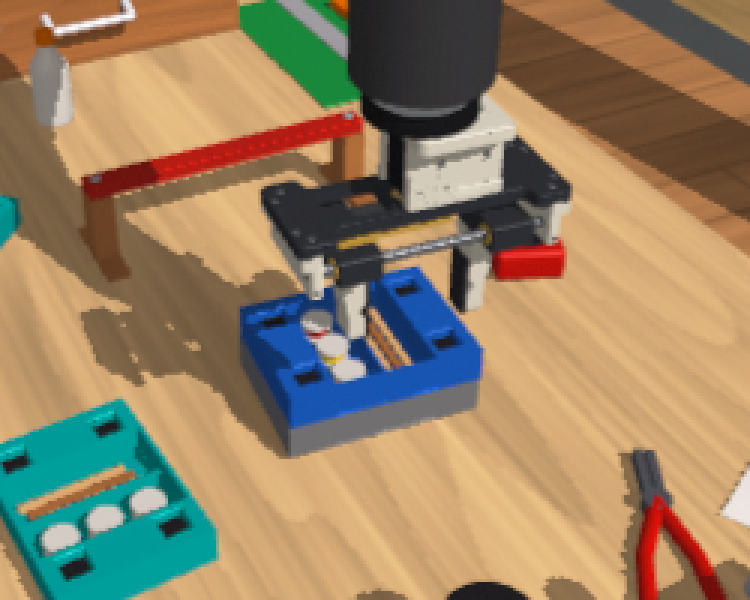

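View pics/w8.png

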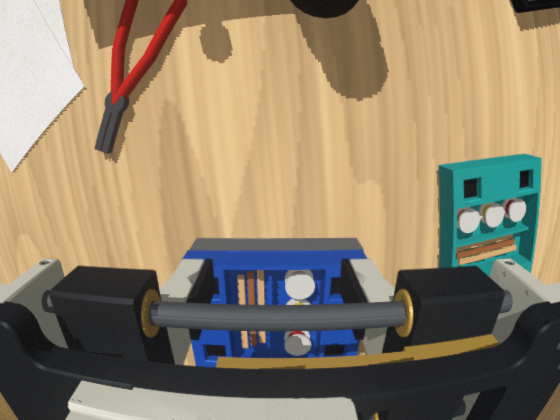

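Emit:
servo_tool(grip=[-0.6,-0.6,-0.6,-0.6,-0.6,-0.6,-0.6,-0.6,-0.6], translation=[[0,0,0.04],[0,0,0.08],[0,0,0.115],[0,0,0.129],[0,0,0.129],[-0.008,0,0.129],[-0.014,0,0.129],[-0.018,0,0.129],[-0.02,0,0.129]], turn=[0,0,0,0,0,0,0,0,0])

```text
time_s: 10.08
tcp_pos: [0.5475, -0.2138, 0.0183]
eef_rot: [-179.8, 0.0, -95.2]
contact_force: [0.2, 1.0, -0.2]
gripper_width: 0.0702
```

Emit:
servo_tool(grip=[-0.6,-0.6,-0.6,-0.6,-0.6,-0.6,-0.6,-0.6,-0.6,-0.6], translation=[[-0.002,0,0],[-0.005,0,0],[-0.01,0,0],[-0.015,0,0],[-0.02,0.001,0],[-0.025,0.001,0],[-0.03,0.001,0],[-0.035,0.002,0],[-0.04,0.002,0],[-0.045,0.002,0]], turn=[0,0,0,0,-0.003,-0.006,-0.009,-0.012,-0.015,-0.018])

```text
time_s: 10.92
tcp_pos: [0.5493, -0.1704, 0.0181]
eef_rot: [-179.9, -0.1, -94.2]
contact_force: [0.0, -6.7, 4.4]
gripper_width: 0.0702
```

```bash
python3 look.py 9 .555 -.12
```

```text
10.9167 [ 0.5493 -0.1704  0.0181] [-1.7986e+02 -6.0000e-02 -9.4160e+01] [ 0.  -6.7  4.4]
wrist []
top []
side []
top 1 1 0 None
top 1 -1 0 None
top -1 1 121 0.066
top -1 -1 25 0.0654
side 1 1 0 None
side 1 -1 2 0.0896
side -1 1 111 0.0664
side -1 -1 25 0.0535
```

View pics/s9.png

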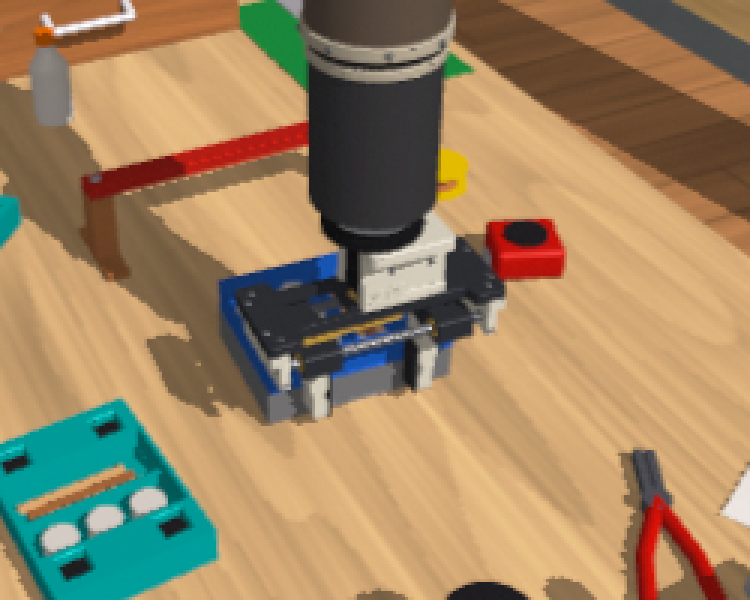

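View pics/t9.png

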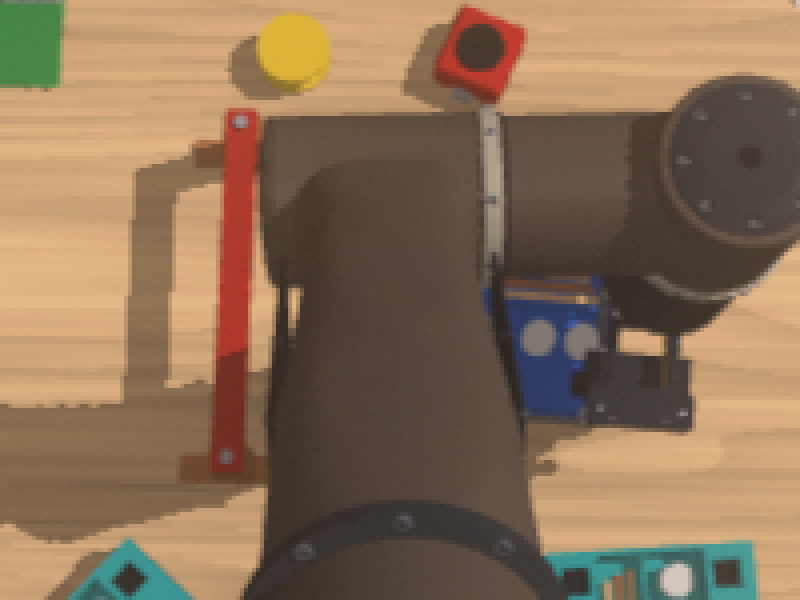

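Emit:
servo_tool(grip=[-0.6,-0.6,-0.6,-0.6,-0.6,-0.6,-0.6,-0.6,-0.6,-0.6], translation=[[-0.006,0,0],[-0.012,0,0],[-0.018,0.001,0],[-0.024,0.001,0],[-0.03,0.001,0],[-0.036,0.001,0],[-0.042,0.001,0],[-0.048,0.002,0],[-0.054,0.002,0],[-0.06,0.002,0]], turn=[-0.004,-0.008,-0.012,-0.016,-0.02,-0.024,-0.028,-0.032,-0.036,-0.04])

```text
time_s: 11.9
tcp_pos: [0.551, -0.1103, 0.0172]
eef_rot: [-180.0, -0.0, -91.9]
contact_force: [0.6, -7.7, 3.4]
gripper_width: 0.07
```

Emit:
servo_tool(grip=[-0.6,-0.6,-0.6,-0.6,-0.6,-0.6,-0.6,-0.6,-0.6,-0.6], translation=[[-0.006,0,0],[-0.012,0,0],[-0.018,0,0],[-0.024,0,0],[-0.03,0,0],[-0.036,0,0],[-0.042,0,0],[-0.048,0,0],[-0.052,0,0],[-0.055,0,0]], turn=[-0.004,-0.008,-0.012,-0.016,-0.02,-0.024,-0.0275,-0.0275,-0.0275,-0.0275])

```text
time_s: 12.73
tcp_pos: [0.5525, -0.0554, 0.0172]
eef_rot: [180.0, -0.1, -90.3]
contact_force: [-0.3, -7.7, 5.6]
gripper_width: 0.0699
```

```bash
python3 look.py 10 .558 0
```

```text
12.7333 [ 0.5525 -0.0554  0.0172] [ 1.80e+02 -5.00e-02 -9.03e+01] [-0.3 -7.7  5.6]
wrist []
top [(array([265.5, 213.9]), array([0.4949, 0.054 , 0.067 ]))]
side []
top 1 1 0 None
top 1 -1 0 None
top -1 1 212 0.0664
top -1 -1 60 0.0662
side 1 1 0 None
side 1 -1 1 0.0901
side -1 1 89 0.066
side -1 -1 36 0.0567
```

View pics/s10.png

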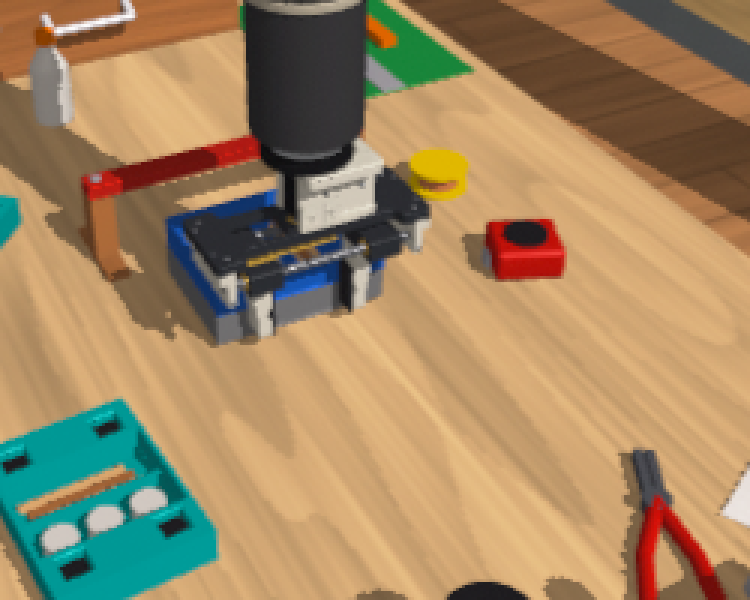

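View pics/t10.png

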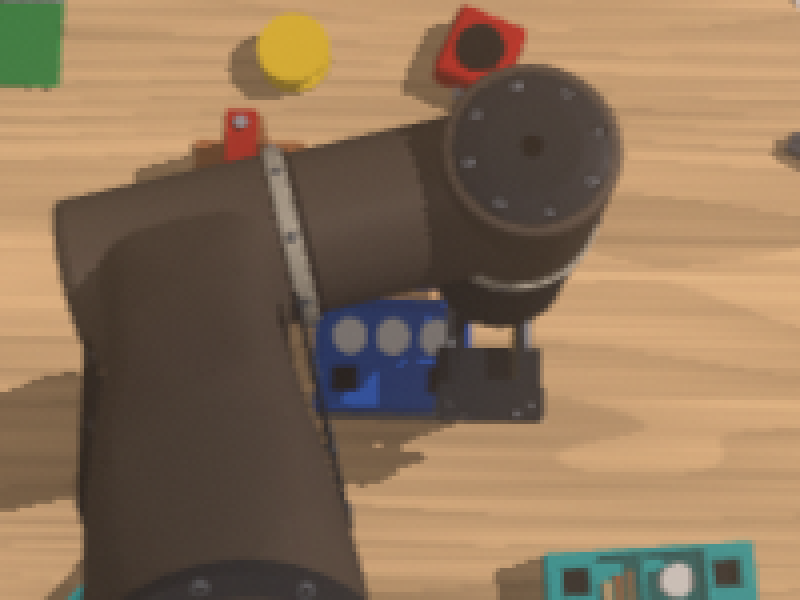

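Emit:
servo_tool(grip=[-0.6,-0.6,-0.6,-0.6,-0.6,-0.6,-0.6,-0.6,-0.6,-0.6], translation=[[-0.006,0,0],[-0.012,-0.0005,0],[-0.018,-0.001,0],[-0.024,-0.0015,0],[-0.03,-0.002,0],[-0.036,-0.0025,0],[-0.042,-0.003,0],[-0.048,-0.0035,0],[-0.054,-0.004,0],[-0.06,-0.0045,0]], turn=[0,0,0,0,0,0,0,0,0,0])

```text
time_s: 13.72
tcp_pos: [0.5569, 0.0045, 0.0168]
eef_rot: [179.9, -0.1, -90.3]
contact_force: [-0.1, -7.9, 5.7]
gripper_width: 0.0702
```

Emit:
servo_tool(grip=[-0.6,-0.6,-0.6,-0.6,-0.6,-0.6,-0.6,-0.6,-0.6,-0.6], translation=[[-0.006,-0.0005,0],[-0.012,-0.001,0],[-0.018,-0.0015,0],[-0.024,-0.002,0],[-0.03,-0.0025,0],[-0.035,-0.003,0],[-0.04,-0.0035,0],[-0.044,-0.0035,0],[-0.047,-0.0035,0],[-0.049,-0.0035,0]], turn=[0,0,0,0,0,0,0,0,0,0])

```text
time_s: 14.55
tcp_pos: [0.5607, 0.0535, 0.0167]
eef_rot: [179.9, -0.1, -90.3]
contact_force: [-0.3, -6.8, 4.5]
gripper_width: 0.0702
```

```bash
python3 look.py 11 .56 .12
```

```text
14.55 [0.5607 0.0535 0.0167] [ 1.7994e+02 -6.0000e-02 -9.0330e+01] [-0.3 -6.8  4.5]
wrist []
top []
side []
top 1 1 0 None
top 1 -1 0 None
top -1 1 69 0.0663
top -1 -1 39 0.0668
side 1 1 0 None
side 1 -1 19 0.0615
side -1 1 11 0.0561
side -1 -1 36 0.0554
```

View pics/s11.png

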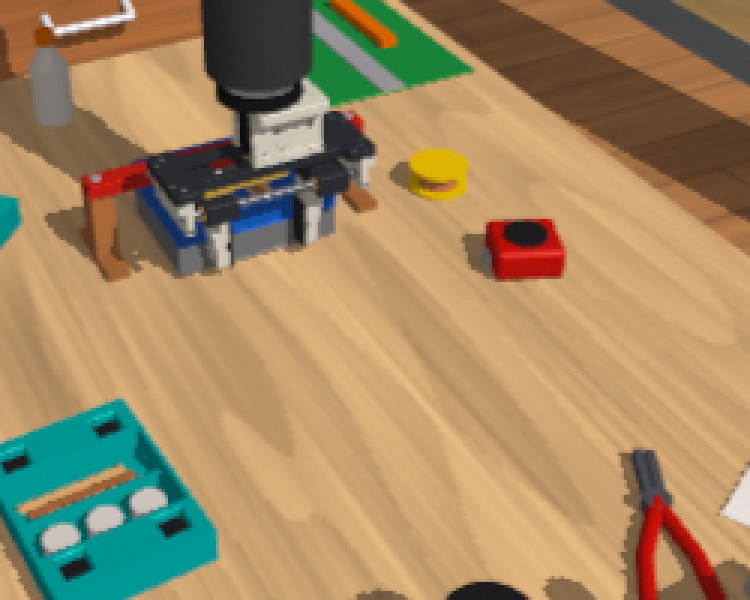

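View pics/t11.png

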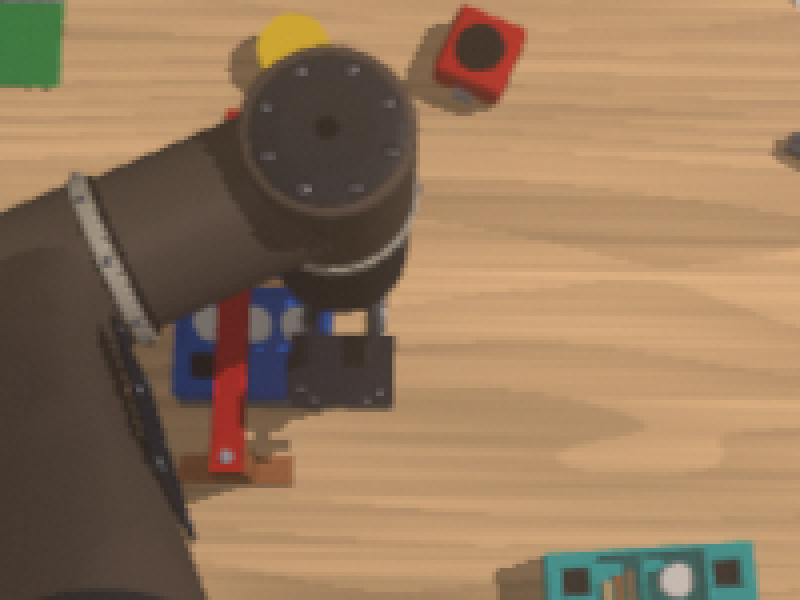

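Emit:
servo_tool(grip=[-0.6,-0.6,-0.6,-0.6,-0.6,-0.6,-0.6,-0.6,-0.6,-0.6], translation=[[0.02,0,0],[0.06,0,0],[0.1,0,0],[0.14,0,0],[0.18,0,-0.01],[0.22,0,-0.02],[0.26,0,-0.03],[0.3,0,-0.04],[0.34,0,-0.05],[0.34,0,-0.05]], turn=[0,0,0,0,0,0,0,0,0,0])

```text
time_s: 15.53
tcp_pos: [0.56, -0.2917, 0.0682]
eef_rot: [-179.8, -0.1, -90.6]
contact_force: [1.6, 1.3, 0.2]
gripper_width: 0.07
```

```bash
python3 look.py 12 .56 .12
```

```text
15.5333 [ 0.56   -0.2917  0.0682] [-1.7981e+02 -7.0000e-02 -9.0570e+01] [1.6 1.3 0.2]
wrist []
top [(array([254.4, 212.1]), array([0.5  , 0.088, 0.067])), (array([255.8, 174.9]), array([0.618 , 0.0872, 0.067 ]))]
side [(array([252.5, 209. ]), array([0.5008, 0.0829, 0.067 ]))]
top 1 1 70 0.0662
top 1 -1 120 0.066
top -1 1 3 0.0684
top -1 -1 37 0.0663
side 1 1 54 0.0673
side 1 -1 210 0.0651
side -1 1 29 0.0664
side -1 -1 203 0.0659
```

View pics/s12.png

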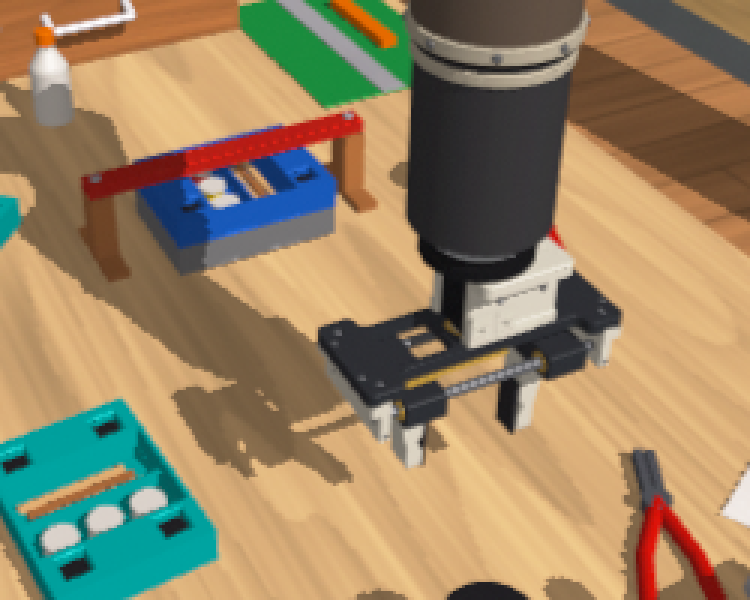

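View pics/t12.png

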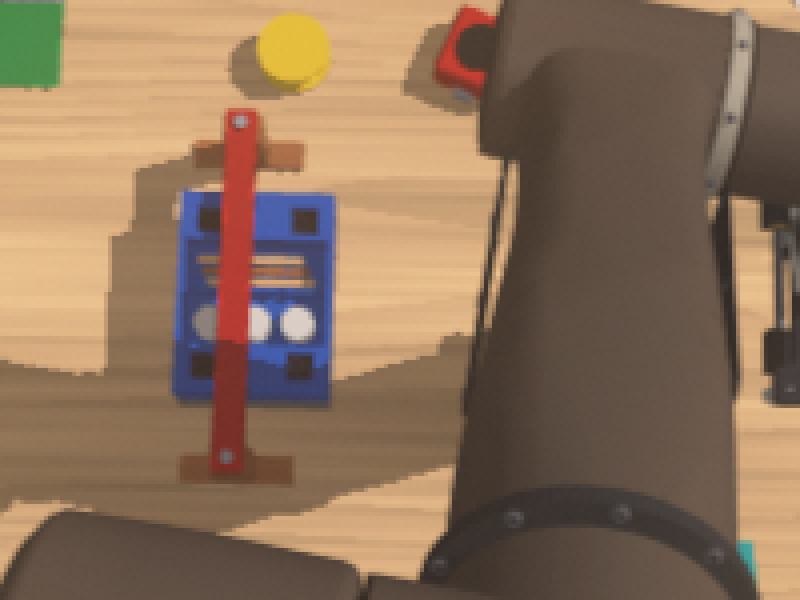

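```bash
cat > fin.py <<'E'
from h import *
import sys
p=cv2.imread(sys.argv[1]);c=calibration("top");hsv=cv2.cvtColor(p,cv2.COLOR_BGR2HSV)
g=cv2.GaussianBlur(p,(0,0),.7).astype(float)
def left(mask,rows,z,side):
    out=[]
    for v in rows:
        u=np.nonzero(mask[v])[0]
        if len(u): out.append((u.min()-.5 if side<0 else u.max()+.5,v))
    q=onplane(c,out,z);a=np.polyfit(q[:,0],q[:,1],1)
    res=np.abs(q[:,1]-np.polyval(a,q[:,0]));k=res<.002;a=np.polyfit(q[k,0],q[k,1],1)
    return a,res.max()
red=(cv2.inRange(hsv,(0,140,50),(8,255,255))|cv2.inRange(hsv,(172,140,50),(180,255,255)))>0
red[:,:225]=0;red[:,250:]=0;red[:146]=0;red[245:]=0
blue=cv2.inRange(hsv,(105,100,30),(130,255,255))>0
blue[:,:205]=0;blue[:,275:]=0;blue[:160]=0;blue[230:]=0
x=.561
r1=list(range(152,165))+list(range(222,232)) if len(sys.argv)<3 else range(152,232)
for nm,m,rows,z in(("bar",red,range(152,232),.085),("tray",blue,range(172,216),.067)):
    for s in(-1,1):
        a,e=left(m,rows,z,s);print(nm,"+y" if s<0 else "-y","y@x=.561",np.polyval(a,x).round(4),"yaw",np.degrees(np.arctan(a[0])).round(2),round(e,4))
v,u=np.nonzero(blue);q=onplane(c,np.stack([u,v],1),.067);
print("tray x range",np.percentile(q[:,0],[0,.5,99.5,100]).round(4))
v,u=np.nonzero(red);q=onplane(c,np.stack([u,v],1),.085);print("bar x",q[:,0].min(),q[:,0].max())
b=onplane(c,[(240.2,150.4),(236.5,234.2)],.085);print("bolts mid",b.mean(0))
E
python3 fin.py pics/tf12.png
```

```text
bar +y y@x=.561 0.1503 yaw 0.13 0.0028
bar -y y@x=.561 0.1267 yaw -1.03 0.0025
tray +y y@x=.561 0.1835 yaw 0.14 0.0019
tray -y y@x=.561 0.0655 yaw 0.02 0.0016
tray x range [0.4803 0.4811 0.6397 0.6399]
bar x 0.4172070532451667 0.7022495636253829
bolts mid [0.55987101 0.13767616 0.085     ]
```

Emit:
servo_tool(grip=[-0.6,-0.6,-0.6,-0.6,-0.6,-0.6,-0.6,-0.6,-0.6,-0.6], translation=[[-0.04,0,0.03],[-0.08,0,0.05],[-0.12,0,0.05],[-0.16,0,0.05],[-0.2,0,0.05],[-0.24,0,0.05],[-0.28,0,0.05],[-0.31,0,0.05],[-0.325,0,0.05],[-0.33,0,0.05]], turn=[0,0,0,0,0,0,0,0,0,0])

```text
time_s: 16.52
tcp_pos: [0.5605, 0.0485, 0.0163]
eef_rot: [180.0, 0.0, -90.0]
contact_force: [-0.1, -0.3, 0.5]
gripper_width: 0.0701
```

Emit:
servo_tool(grip=[-0.6,-0.6,-0.6,-0.6,-0.6,-0.6,-0.6,-0.6,-0.6,-0.6], translation=[[-0.005,0,0],[-0.01,0,0],[-0.013,0,0],[-0.016,0,0],[-0.018,0,0],[-0.02,0,0],[-0.022,0,0],[-0.023,0,0],[-0.024,0,0],[-0.024,0,0]], turn=[0,0,0,0,0,0,0,0,0,0])

```text
time_s: 17.35
tcp_pos: [0.5611, 0.0683, 0.0164]
eef_rot: [180.0, 0.0, -90.3]
contact_force: [-0.5, -2.8, -2.3]
gripper_width: 0.0703
```

Back off and check.

Emit:
servo_tool(grip=[-0.6,-0.6,-0.6,-0.6,-0.6,-0.6,-0.6,-0.6,-0.6,-0.6], translation=[[0.01,0,0],[0.04,0,0],[0.08,0,0],[0.12,0,0],[0.16,0,-0.01],[0.2,0,-0.02],[0.24,0,-0.05],[0.28,0,-0.08],[0.32,0,-0.08],[0.34,0,-0.08]], turn=[0,0,0,0,0,0,0,0,0,0])

```text
time_s: 18.18
tcp_pos: [0.5612, -0.275, 0.1001]
eef_rot: [-179.6, -0.1, -90.3]
contact_force: [0.6, -0.0, -0.4]
gripper_width: 0.0699
```

```bash
python3 look.py 13 .56 .138; python3 fin.py pics/tf13.png
```

```text
18.1833 [ 0.5612 -0.275   0.1001] [-1.7963e+02 -8.0000e-02 -9.0290e+01] [ 0.6 -0.  -0.4]
wrist []
top [(array([249.8, 211.3]), array([0.5022, 0.1021, 0.067 ])), (array([251.5, 174.5]), array([0.619 , 0.1006, 0.067 ]))]
side []
top 1 1 52 0.0663
top 1 -1 120 0.0663
top -1 1 29 0.0656
top -1 -1 34 0.0658
side 1 1 41 0.0666
side 1 -1 227 0.0653
side -1 1 35 0.0665
side -1 -1 178 0.0657
bar +y y@x=.561 0.1502 yaw 0.0 0.0028
bar -y y@x=.561 0.1265 yaw -0.88 0.0026
tray +y y@x=.561 0.1981 yaw -0.49 0.0018
tray -y y@x=.561 0.0795 yaw -0.85 0.0016
tray x range [0.481  0.4815 0.6402 0.6404]
bar x 0.4172619138281959 0.7022495636253829
bolts mid [0.55987101 0.13767616 0.085     ]
```

View pics/s13.png

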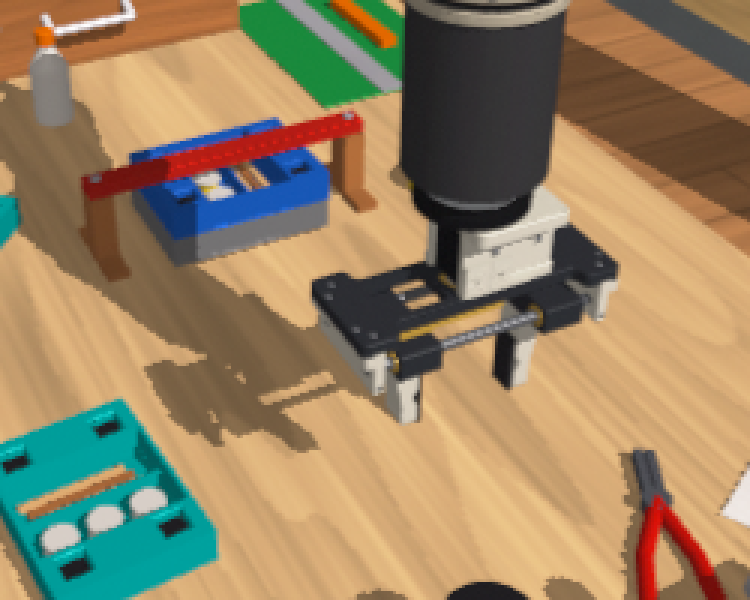

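View pics/tf13.png

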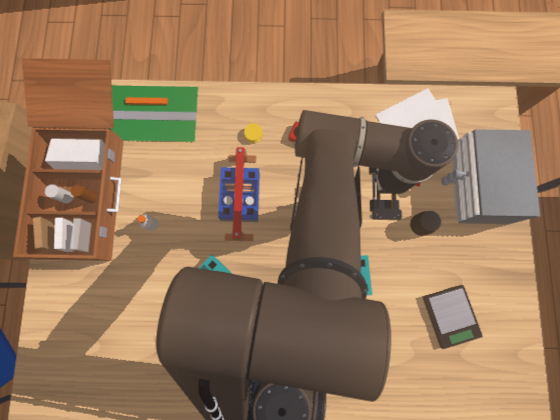

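```bash
python3 -c "
from plant import order;print(order.close_job())"
```

```text
the job is handed in; nothing more can be done
None
```

The blue tray is locked into the grey one, and the pair is standing centred under the red bar. I handed the job in at about 18 s, with the arm clear of everything.

**Locking:** I pushed the blue tray along −y until it was flush with the grey one. That last push moved the grey tray about 2 mm. I then pushed the blue tray along −x until its feet dropped in. All four top corners measured about 66–67 mm, so it sits flat and fully down.

**Sliding:** I pushed the pair along +y with both fingers on its side face, then made one 14 mm correction.

**Final checks (top camera):**

| | Pair | Bar |
|---|---|---|
| Centre y | 138.8 mm | 138.3 mm |
| Centre x | about 560.7 mm | about 560 mm |
| Yaw | −0.5 to −0.9° | 0 to −0.9° |

- **Bumps:** I saw no contact with the gauge or the other things on the table. Push forces stayed below about 10 N.
- **Disagreement:** the side camera read y about 3–5 mm lower than the top camera whenever both saw the tray. I used the top camera because both the bar and the tray could be measured in it. In the last check the side and wrist cameras could not confirm the position.

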